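Hook out the drying tray and pin it open

ROBOT

A 6-joint arm with a two-finger parallel gripper is mounted at the origin on the work surface. World frame = base frame: x ahead of the robot, y to its left, z up, the work surface at z = 0. Lengths are in m, angles in rad, forces in N, time in s.
With the tool pointing down it reaches from about 0.4 to 0.925 m from the base axis. Payload 3.4 kg.
Tool frame: the origin (TCP) lies at the very end of the fingers, on their centre line; the grasp point (between the pads) lies arm.grip_depth behind it (arm.grip_depth is the distance from the TCP to the grasp point, in m); z points along the fingers, y is the line along which they close (so a half turn about z gives the same grasp; the last joint's range is limited). The gripper opens to 85 mm and grips with 20 to 120 N. Pads are 22 mm wide; open, the fingers measure 114 mm over their backs; the gripper's body (76 mm by 85 mm) begins 54 mm behind the grasp point. The pads swing forward as they close: fully open they stand 13 mm farther back than shut.
Start: joints at [-1.272, 0.307, 1.506, -0, 1.328, -0.073], TCP at [0.209, -0.536, 0.231] pointing down, gripper open.
Joint ranges: [-3.12, 3.12], [-1.05, 2.28], [0.14, 2.33], [-1.42, 4.57], [0.1, 2.73], [-2.68, 2.68]. Speed limits (rad/s): [2.57, 2.57, 3.14, 3.14, 3.14, 3.14].

INTERFACE

Orientations are given as a unit quaternion [x, y, z, w].
In Python, from bench import arm, hand, status, viewer gives the robot as it stands. Calls block until the motion is done:
- arm.move_pose(position, orientation): joint-space move of the TCP to a pose.
- arm.move_linear(position, orientation=None, rate=0.15, guard=None): straight line of the TCP; orientation=None keeps the orientation; rate is the mean speed in m/s. With guard (N) it stops when the force on the tool has changed by that much, and returns True; else False.
- arm.goto_joints(angles): joint-space move.
- hand.gripper_to(opening, strength=None): finger opening in m; strength is the grip in N (None keeps the last); returns when the fingers have stopped.
- arm.wait(seconds).
- arm.solve_ik(position, orientation): joint angles nearest the present ones, or None.
- status.read_state(): the state.
- viewer.snapshot(name): name is "scene" or "side" or "wrist"; returns the picture (384x512x3 uint8, red, green, blue); there is no depth.
- viewer.camera_params(name): a dict with "fx", "fy", "cx", "cy" (pixels), "dist" ([k1, k2, p1, p2, k3] as OpenCV has them; the pictures are not rectified), "world_to_cam" (4x4, takes a point from world to camera coordinates). Camera axes: x right, y down, z forward; pixel columns grow to the right and rows downward; lengths in m; the calibration is good to about 2 mm. A picture is of the moment at which its call begins: read the wrist's pose just before it. camera_params takes no time and is no camera call; for the wrist camera it gives the pose at the moment of the call.
A pose or a line that the arm cannot do raises arm.IKError and nothing moves.
- arm.finish_job(): hands the job in; it is judged then, once.
Trained networks look in the newest picture that a camera, given by its name, has taken for a name from the list of things; names that differ only in an ending like _2 or _b are one class to them, and where a whole thing is asked for, a point or a joint stands for the part that bears it (a point fixed in the world has none). Each returns a list of dicts, best first, with "p" (0 to 1); they miss things now and then, are a little off and sometimes report something else, mostly with a low value. They report only what shows in the picture. A call takes as long as a camera call. They do not tell look-alikes from the thing itself.
- viewer.regions_of(camera, target): "region" (384x512 bool, what is visible of it) and "box" ([centre column, centre row, width, height] in pixels, round what is visible of it).
The state is a dict: "time_s": time; "qpos": joint angles; "joint_vel": joint speeds; "joint_efforts": joint torques, N m; "ee_pos": TCP position; "tcp_rot": TCP orientation; "wrist_force": force on the tool from outside, world axes, zero at the start; "torque": the same for the moment, N m; "opening": finger opening in m; "grasp_force": force on a finger pad.
Only numpy, scipy, OpenCV 4.12 (cv2) and the standard library are available. Lean on these libraries where they do the work, as an engineer would, in place of code of your own. Each camera call takes 0.05 s, during which the arm holds its last target. There are 200 camera calls.

TASK

Get the drying rack ready for loading: take the red-handled tray hook from its stand, reach in under the wire shelf, hook the tray by its finger hole and draw it out to its stop, never pulling or pushing the tray with the gripper itself. Drop the yellow-headed pin all the way down through the rack's blue lug and the tray so that the tray stays out, and hang the hook back upright, fully home, in its notch on the stand. The mugs on the tray must stay standing on it, and the mugs on the bench are to be left where they are.

Things in the scene. Friction and masses are not known exactly. Their poses are not given: they have to be found in the camera images.
- rack: Fixed timber drying rack, 280 mm deep (x), 360 wide (y), wire shelf on top. Origin on the bench below the middle of the shelf's front bar; +x into the rack; the tray comes out to -x. Posts 30 mm square, 255 high, at y = +-165, x = 15 and 265. Two runners carry the tray: |y| = 108 to 153, sticking out to x = -110, tops at 116. A blue 10 mm plate lies on each (top at 116, x -105 to -45, |y| 98 to 153).
- shelf_front (a point): Middle of the front bar of the rack's wire shelf, at (0, 0, 249) mm in the rack's frame. The shelf lies level from here to x = 280 over the full width, underside 244 mm above the bench: 8 mm bars along y, wires along x every 30 mm. It covers the finger hole of the pushed-in tray, 144 mm below. Two plaster moulds stand on it from x = 150 mm back, up to 341 mm above the bench.
- tray: Pull-out plywood tray, 12 mm thick, 210 wide, 256 deep; rims 15 mm high at sides and back, none in front. Origin: centre of its round 42 mm finger hole at the top face, 100 mm above the bench, 36 mm behind the front edge; axes as the rack's. Rack-frame x of the origin: +42 mm pushed in (starts up to 15 mm out), -98 mm at its stop. Slides with 3 to 5 N, stays where left. Free space 30 mm below the board.
- lock_hole (a point): Centre of the 18 mm hole in the blue lug at the rack's -y side, at the lug's top face, (-75, -125, 116) mm in the rack's frame; clear from above. The lug is 10 mm thick; 6 mm under it slides the tray's 8 mm side strip, then the 8 mm runner with a 20 mm hole.
- tray_lock_hole (a point): Centre of the 18 mm hole in the tray's aluminium side strip, at the strip's top face, 100 mm above the bench. Straight under lock_hole when the tray is at its stop.
- hook: Loose tray hook, 0.16 kg, upright in the stand at first. Origin on the shaft's axis under the brass collar (30 mm across, 6 thick), z up. Red handle 24 (x) by 34 (y) mm, z = 6 to 76. Steel shaft 10 mm thick down to z = -115, there bent 60 degrees to -x into a 28 mm toe. Used with the -x side to the rack's front and the handle leaning 35 to 50 degrees out of the rack: the toe then points down and slightly back.
- hook_toe (a point): Centre of the round end (radius 5 mm) of the hook's toe, at (-24, 0, -129) mm in the hook's frame.
- pin: Loose lock pin, 0.10 kg: yellow round head 26 mm across, 44 tall, on a 14 mm steel shank 60 long, its last 8 mm tapered. Origin on the axis at the head's underside, z up. At first it stands upright in the stand's 18 mm hole, head resting on the plate.
- stand: Fixed wooden tool stand, left or right of the rack: base 90 x 170 mm, 12 thick, two end cheeks, top plate 80 (x) by 170 (y), 15 thick, top face at 160 mm. Origin on the bench under the plate's centre. At y = +45 a 16 mm notch, open at the -x edge, ends at x = +8: the hook's shaft hangs in it, collar on the plate, toe towards -x (turned up to 0.12 rad at first). At (0, -45) is the pin's hole.
- hook_seat (a point): Where the hook's origin lies when it hangs fully home in the notch: on the plate's top face, (0, 45, 160) mm in the stand's frame.
- tray_mug_a: Unfired grey mug, 76 mm across, 88 high, standing loose on the rear half of the tray, +y side. Origin at the centre of its foot.
- tray_mug_b: The same, on the tray's -y side.
- mug_1: Unfired mug on the bench, 82 mm across, 92 high, handle 23 mm out. Origin at the centre of its foot. Bystander.
- mug_2: Unfired mug on the bench, 76 mm across, 88 high. Bystander.
- mug_3: Unfired mug on the bench, 82 mm across, 92 high. Bystander.
- pail: Fixed white lidded slip pail, 180 mm across, 166 high, on the other side of the rack from the stand. Origin at the centre of its foot. Bystander.
Not all that is in view belongs to the job. There is more than one size of the hook; the job needs the larger.

How it is judged:
On the way, in this order (a step that is already met when the one before it is completed fails the run):
1. the hook's toe is down in the tray's finger hole (horizontal distance between hook_toe and tray below 0.034 m and z of hook_toe in the frame of tray below -0.003 m), for 0.1 s.
2. the tray is out at its stop (within 4 mm), drawn by the hook that is still in the finger hole (all of step 1 and x of tray in the frame of rack below -0.094 m), for 0.1 s.
3. the pin is down through the lug and the tray (x of tray in the frame of rack below -0.094 m and horizontal distance between pin and lock_hole below 0.005 m and z of pin in the frame of lock_hole below 0.004 m and angle between pin's own z axis and vertical below 0.15 rad), for 0.2 s.
At the end, for the whole second after the job is handed in: Tray out at its stop (4 mm); pin upright (0.15 rad) in the lock hole (5 mm), head down on the lug (4 mm); hook upright (0.15 rad) in the stand's notch, within 12 mm sideways and 5 mm in height of its seat; both tray mugs upright (0.15 rad) on the tray; hook, pin and tray at rest (all of step 3 and horizontal distance between hook and hook_seat below 0.012 m and z of hook in the frame of hook_seat between -0.005 and 0.005 m and angle between each of hook, tray_mug_a, tray_mug_b's own z axis and vertical below 0.15 rad and linear speed of each of hook, pin below 0.02 m/s and linear speed of tray below 0.01 m/s and height (world z) of each of tray_mug_a, tray_mug_b above 0.09 m); the robot touches nothing.
It fails at once if the gripper or arm pushes or pulls the tray itself (more than 2 N) (contact force between any of the fingers, the arm and tray above 2 N).
It fails at once if a mug on the tray is tipped over or falls from it (angle between any of tray_mug_a, tray_mug_b's own z axis and vertical above 0.5 rad or height (world z) of any of tray_mug_a, tray_mug_b below 0.08 m).
It fails at once if a mug on the bench is moved more than 30 mm or tipped (distance of any of mug_1, mug_2, mug_3 from where it was at the start of the episode above 0.03 m or angle between any of mug_1, mug_2, mug_3's own z axis and vertical above 0.5 rad).
It also fails if it takes over 72 s, if anything falls off the work surface, if the arm or the gripper's body presses on something with over 40 N, if the wrist force passes 120 N, or if a joint passes its speed limit or range.

## Working session

There is one attempt and no reset: what is moved stays moved. The work goes in short steps, each a Python script; the robot and the scene stay as the last script left them, time stands still between calls to the robot, and variables do not carry over. Pictures are saved under pics/ and viewed, at most 10 in all, crops included, and the job is handed in when it is done.

```bash
ls; mkdir -p pics
python3 - <<'E'
from bench import arm, hand, status, viewer
import cv2, numpy as np
print(arm.grip_depth)
ims=[]
for c in ("scene","side"):
    im=viewer.snapshot(c); cv2.imwrite(f"pics/{c}0.png",im[...,::-1])
    p=viewer.camera_params(c); print(c,p["fx"],np.linalg.inv(p["world_to_cam"]).round(3).tolist(),p["dist"])
    for t in ("rack","shelf_front","tray","lock_hole","hook","hook_toe","pin","stand","pail","mug_1"):
        try: print(t,[(round(d["p"],2),[int(x) for x in d["box"]]) for d in viewer.regions_of(c,t)[:4]])
        except Exception as e: print(t,e)
    ims.append(im)
E
```

```text
pics
0.0187
scene 366.68000877692805 [[0.981, -0.184, 0.062, 0.513], [-0.193, -0.942, 0.275, -0.243], [0.008, -0.282, -0.959, 1.201], [0.0, 0.0, 0.0, 1.0]] [-0.10029335  0.          0.          0.          0.        ]
rack [(0.89, [317, 202, 155, 139])]
shelf_front [(0.59, [310, 213, 83, 100])]
tray [(0.62, [310, 211, 86, 93])]
lock_hole [(0.89, [314, 201, 157, 148]), (0.54, [312, 211, 87, 96])]
hook [(0.52, [220, 88, 4, 17])]
hook_toe [(0.53, [218, 88, 9, 20])]
pin []
stand [(0.76, [228, 115, 37, 65])]
pail [(0.61, [253, 351, 62, 65])]
mug_1 [(0.95, [276, 114, 28, 34]), (0.82, [200, 292, 33, 27]), (0.7, [178, 174, 27, 25])]
side 463.4923202307865 [[-0.98, -0.097, 0.174, 0.354], [-0.2, 0.492, -0.847, 1.17], [-0.003, -0.865, -0.502, 0.826], [0.0, 0.0, 0.0, 1.0]] [-0.0565366  0.         0.         0.         0.       ]
rack [(0.57, [201, 182, 166, 156])]
shelf_front [(0.58, [204, 183, 163, 156]), (0.53, [249, 294, 46, 101])]
tray [(0.9, [201, 196, 104, 52])]
lock_hole [(0.8, [203, 183, 165, 158]), (0.42, [201, 197, 104, 50])]
hook [(0.93, [190, 364, 53, 32]), (0.59, [248, 263, 12, 40]), (0.59, [184, 189, 25, 31])]
hook_toe [(0.91, [245, 264, 8, 35]), (0.85, [187, 366, 52, 32])]
pin [(0.56, [252, 243, 5, 16]), (0.45, [200, 196, 102, 50])]
stand [(0.89, [247, 293, 43, 102])]
pail [(0.84, [302, 155, 50, 55]), (0.55, [249, 294, 42, 105])]
mug_1 [(0.94, [337, 266, 43, 47]), (0.82, [182, 290, 33, 48]), (0.72, [246, 263, 17, 35]), (0.64, [337, 197, 28, 37])]
```

View pics/scene0.png

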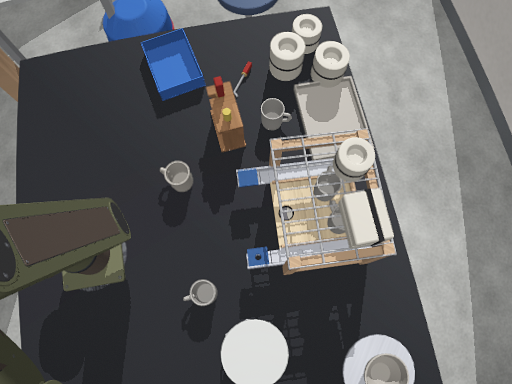

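View pics/side0.png

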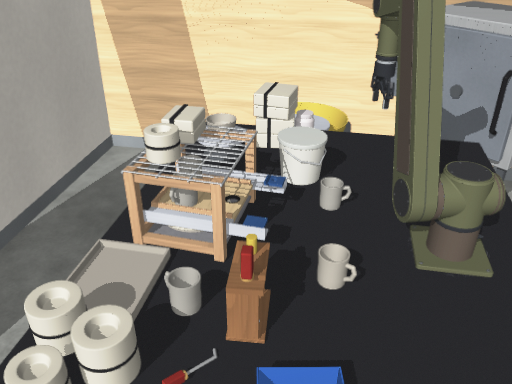

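The scene view shows the stand's red hook handle at (220,88) and the yellow pin at (227,113). The blue lugs are at (248,178) and (258,257), the latter with the lock hole. The small look-alike hook lies on the bench at (243,75). I'll get poses from the colour blobs and check them by overlay.

```bash
cat > h.py <<'E'
from bench import arm, hand, status, viewer
import cv2, numpy as np
from scipy.optimize import least_squares
from scipy.spatial.transform import Rotation as R
def proj(p,P):
    T=np.array(p["world_to_cam"]);K=np.array([[p["fx"],0,p["cx"]],[0,p["fy"],p["cy"]],[0,0,1]])
    return cv2.projectPoints(np.atleast_2d(P).astype(float),cv2.Rodrigues(T[:3,:3])[0],T[:3,3],K,np.array(p["dist"],float))[0][:,0]
def onplane(p,uv,z):
    T=np.linalg.inv(p["world_to_cam"]);K=np.array([[p["fx"],0,p["cx"]],[0,p["fy"],p["cy"]],[0,0,1]])
    n=cv2.undistortPoints(np.array([[uv]],float),K,np.array(p["dist"],float))[0,0]
    d=T[:3,:3]@[n[0],n[1],1]; o=T[:3,3]
    return o+d*(z-o[2])/d[2]
def se2(q,P):
    P=np.atleast_2d(P); c,s=np.cos(q[2]),np.sin(q[2])
    return np.c_[q[0]+c*P[:,0]-s*P[:,1],q[1]+s*P[:,0]+c*P[:,1],P[:,2]]
def blob(im,col,roi):
    h=cv2.cvtColor(im,cv2.COLOR_RGB2HSV).astype(int); H,S,V=h[...,0],h[...,1],h[...,2]
    m={'red':((H<7)|(H>173))&(S>150)&(V>60),'yellow':(H>22)&(H<34)&(S>150)&(V>90),'blue':(H>100)&(H<125)&(S>130)&(V>50)}[col]
    k=np.zeros_like(m);x0,x1,y0,y1=roi;k[y0:y1,x0:x1]=1;m&=k
    v,u=np.nonzero(m); return np.array([u.mean(),v.mean()]),len(u),(u.min(),u.max(),v.min(),v.max())
E
python3 - <<'E'
from h import *
I={c:cv2.imread(f"pics/{c}0.png")[...,::-1].copy() for c in("scene","side")};P={c:viewer.camera_params(c) for c in I}
hs,hd=blob(I["scene"],'red',(210,232,70,100)),blob(I["side"],'red',(235,260,240,285))
ps,pd=blob(I["scene"],'yellow',(218,238,104,124)),blob(I["side"],'yellow',(240,262,230,262))
la,lb=blob(I["scene"],'blue',(232,268,165,190)),blob(I["scene"],'blue',(240,275,245,270))
ld=blob(I["side"],'blue',(240,270,212,240))
for b in(hs,hd,ps,pd,la,lb,ld):print(b)
f=lambda q:np.r_[proj(P["scene"],se2(q,[[0,45,236],[0,-45,204]]@np.diag([.001]*3)))[0]-hs[0],0]
def fs(q):
    A=se2(q,np.array([[0,45,205],[0,-45,184]])/1e3)
    return np.r_[(proj(P["scene"],A)-[hs[0],ps[0]]).ravel(),(proj(P["side"],A)-[hd[0],pd[0]]).ravel()]
s=least_squares(fs,[.5,.1,0]);print("stand",s.x,s.fun.round(1))
lug=np.array([[-75,125.5,115],[-75,-125.5,115]])/1e3
r=least_squares(lambda q:(proj(P["scene"],se2(q,lug))-[la[0],lb[0]]).ravel(),[.6,-.1,0]);print("rack",r.x,r.fun.round(1))
np.save("q.npy",[s.x,r.x])
posts=[[x,y,255] for x in(0,280) for y in(-180,180)]; 
RK=np.array(posts+[[0,-180,249],[0,180,249],[-75,-125,116],[-105,98,116],[-105,153,116],[-45,98,116],[-45,153,116],[-105,-98,116],[-105,-153,116],[-45,-98,116],[-45,-153,116],[42,0,100]])/1e3
ST=np.array([[-40,-85,160],[40,-85,160],[40,85,160],[-40,85,160],[0,45,236],[0,-45,204]])/1e3
for c,(x0,x1,y0,y1) in {"scene":(205,400,70,275),"side":(120,300,120,350)}.items():
    k=2.9 if c=="scene" else 2.6
    im=cv2.resize(I[c][y0:y1,x0:x1],None,fx=k,fy=k,interpolation=cv2.INTER_CUBIC)
    for Q,M,col in((r.x,RK,(0,255,0)),(s.x,ST,(255,0,255))):
        for u in proj(P[c],se2(Q,M)): cv2.circle(im,tuple(int(v) for v in (u+.5-[x0,y0])*k),3,col,1)
    cv2.imwrite(f"pics/{c}1.png",im[...,::-1])
E
```

```text
(array([218.76027397,  86.07534247]), 146, (np.int64(214), np.int64(223), np.int64(76), np.int64(96)))
(array([246.46907216, 261.82731959]), 388, (np.int64(241), np.int64(252), np.int64(245), np.int64(278)))
(array([228.76923077, 116.15384615]), 13, (np.int64(224), np.int64(230), np.int64(113), np.int64(119)))
(array([251.95798319, 241.09243697]), 119, (np.int64(247), np.int64(256), np.int64(234), np.int64(253)))
(array([247.64705882, 177.74740484]), 289, (np.int64(238), np.int64(257), np.int64(169), np.int64(186)))
(array([257.70915033, 255.79084967]), 306, (np.int64(247), np.int64(268), np.int64(247), np.int64(265)))
(array([255.16113744, 220.68246445]), 211, (np.int64(243), np.int64(266), np.int64(215), np.int64(226)))
stand [0.5201051  0.36242896 0.09735517] [-0.1  0.9 -2.1 -1.5 -0.  -2.4 -1.3  1.2]
rack [ 0.62019242 -0.00109926 -0.06375922] [-0.1 -1.1  0.1  0.9]
```

View pics/scene1.png

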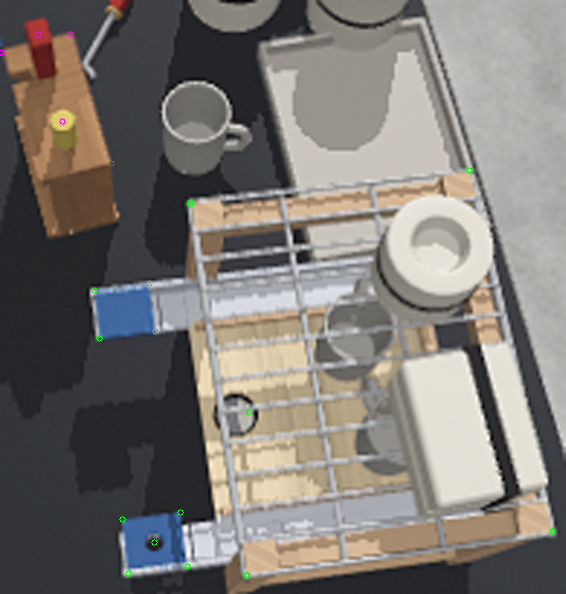

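View pics/side1.png

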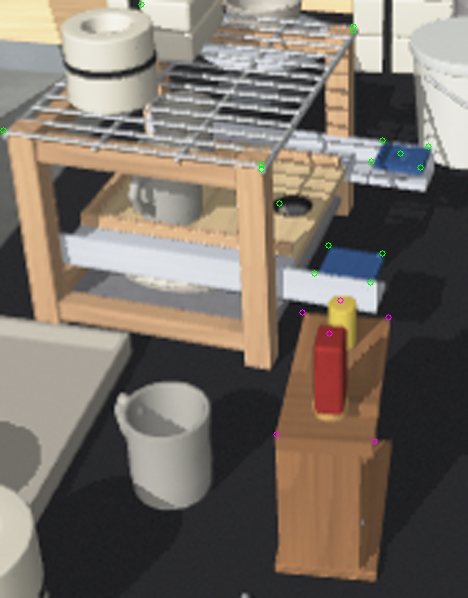

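The overlays fit: rack posts, lugs and stand plate corners agree within about 2 mm, and the finger hole shows about 13 mm in front of the pushed-in mark. Next I'll check IK for the planned hook poses, then look from above the stand.

```bash
cat >> h.py <<'E'
ST,RK=np.load("q.npy")
GZ=.036
TIP=np.array([-.02425,0,-.129])
def tool(o,yaw,lean,s=1,gz=GZ):
    "TCP pose for hook origin o (world)"
    Rh=(R.from_euler('z',yaw)*R.from_euler('y',-lean)).as_matrix()
    g=np.array(o)+Rh@[0,0,gz-arm.grip_depth]
    Rt=Rh@np.array([[0,s,0],[s,0,0],[0,0,-1.]])
    return g,R.from_matrix(Rt).as_quat()
def tip2o(tip_rack,yaw,lean):
    Rh=(R.from_euler('z',yaw)*R.from_euler('y',-lean)).as_matrix()
    return se2(RK,tip_rack)[0]-Rh@TIP
E
python3 - <<'E'
from h import *
I=cv2.imread("pics/scene0.png");P=viewer.camera_params("scene")
print("hole guess",[((onplane(P,np.array(c)/2.9+[205,70]-.5,.1)[:2]-RK[:2])@np.array([[np.cos(RK[2]),-np.sin(RK[2])],[np.sin(RK[2]),np.cos(RK[2])]])).round(3) for c in((237,413),)])
for n,c in(("m1",(272,118)),("m2",(178,178)),("m3",(203,294))):print(n,onplane(P,c,.045).round(3))
np.set_printoptions(precision=2,suppress=True)
seat=se2(ST,[[0,.045,.16]])[0]; print("seat",seat)
for s in(1,-1):
    for nm,(o,y,l) in {"seat":(seat,ST[2],0),"up":(seat+[0,0,.15],ST[2],0),"out":(seat+[-.075,0,.01],ST[2],0),"outup":(seat+[-.075,0,.15],ST[2],0),
      **{f"{a}{t}":(tip2o(np.array(t),RK[2],np.radians(a)),RK[2],np.radians(a)) for a in(37,42,48) for t in((-.08,0,.13),(.03,0,.118),(.03,0,.086),(-.118,0,.086),(-.1,0,.16))}}.items():
        p,q=tool(o,y,l,s); j=arm.solve_ik(p,q); print(s,nm,p,None if j is None else np.array(j))
E
```

```text
hole guess [array([0.03 , 0.001])]
m1 [0.68  0.351 0.045]
m2 [0.327 0.193 0.045]
m3 [ 0.352 -0.194  0.045]
seat [0.52 0.41 0.16]
1 seat [0.52 0.41 0.18] [ 0.6   0.46  1.4  -0.    1.28  0.51]
1 up [0.52 0.41 0.33] [ 0.6   0.37  1.16 -0.    1.6   0.51]
1 out [0.44 0.41 0.19] [ 0.68  0.38  1.52 -0.    1.25  0.58]
1 outup [0.44 0.41 0.33] [ 0.68  0.29  1.29 -0.    1.56  0.58]
1 37(-0.08, 0, 0.13) [0.47 0.01 0.26] [-0.08 -0.13  2.14  0.02  0.49 -0.03]
1 37(0.03, 0, 0.118) [0.58 0.   0.25] [-0.07  0.06  2.    0.02  0.44 -0.02]
1 37(0.03, 0, 0.086) [0.58 0.   0.22] [-0.07  0.11  2.05  0.02  0.34 -0.03]
1 37(-0.118, 0, 0.086) [0.43 0.01 0.22] [-0.08 -0.12  2.28  0.03  0.34 -0.04]
1 37(-0.1, 0, 0.16) [0.45 0.01 0.29] [-0.08 -0.21  2.1   0.02  0.6  -0.03]
1 42(-0.08, 0, 0.13) [0.46 0.01 0.25] [-0.08 -0.15  2.24  0.04  0.32 -0.05]
1 42(0.03, 0, 0.118) [0.57 0.   0.24] [-0.08  0.05  2.1   0.03  0.26 -0.04]
1 42(0.03, 0, 0.086) [0.57 0.   0.21] [-0.08  0.1   2.15  0.05  0.15 -0.06]
1 42(-0.118, 0, 0.086) [0.42 0.01 0.21] None
1 42(-0.1, 0, 0.16) [0.44 0.01 0.28] [-0.08 -0.24  2.2   0.03  0.45 -0.
[... 498 characters left out ...]
.56]
-1 37(-0.08, 0, 0.13) [0.47 0.01 0.26] None
-1 37(0.03, 0, 0.118) [0.58 0.   0.25] None
-1 37(0.03, 0, 0.086) [0.58 0.   0.22] None
-1 37(-0.118, 0, 0.086) [0.43 0.01 0.22] None
-1 37(-0.1, 0, 0.16) [0.45 0.01 0.29] None
-1 42(-0.08, 0, 0.13) [0.46 0.01 0.25] None
-1 42(0.03, 0, 0.118) [0.57 0.   0.24] None
-1 42(0.03, 0, 0.086) [0.57 0.   0.21] None
-1 42(-0.118, 0, 0.086) [0.42 0.01 0.21] None
-1 42(-0.1, 0, 0.16) [0.44 0.01 0.28] None
-1 48(-0.08, 0, 0.13) [0.45 0.01 0.25] None
-1 48(0.03, 0, 0.118) [0.56 0.   0.23] None
-1 48(0.03, 0, 0.086) [0.56 0.   0.2 ] [-0.08  0.13  2.28  3.05  0.11  0.08]
-1 48(-0.118, 0, 0.086) [0.41 0.01 0.2 ] None
-1 48(-0.1, 0, 0.16) [0.43 0.01 0.28] None
```

Run:
```python
from h import *
mid=se2(ST,[[0,.01,.34]])[0]; _,q=tool([0,0,0],ST[2],0)
hand.gripper_to(.085,120)
arm.move_pose([.42,0,.42],q); arm.move_pose(mid,q)
print(status.read_state()["time_s"])
P=viewer.camera_params("wrist");im=viewer.snapshot("wrist");cv2.imwrite("pics/w0.png",im[...,::-1])
print(np.linalg.inv(P["world_to_cam"]).round(3).tolist(),P["fx"])
for t in("hook","pin","stand"):print(t,[(round(d["p"],2),[int(x) for x in d["box"]]) for d in viewer.regions_of("wrist",t)[:3]])
for n,y,z in(("hook",.045,.236),("pin",-.045,.204)):print(n,proj(P,se2(ST,[[0,y,z]])))
import pickle;pickle.dump(P,open("w0.pkl","wb"))
```

```text
4.9417
[[0.996, 0.089, 0.032, 0.512], [0.095, -0.944, -0.316, 0.452], [0.002, 0.318, -0.948, 0.483], [0.0, 0.0, 0.0, 1.0]] 313.8818574265866
hook [(0.78, [322, 36, 55, 67]), (0.57, [253, 135, 36, 46])]
pin [(0.58, [252, 220, 22, 32])]
stand []
hook [[252.27503834 143.92856228]]
pin [[252.67237192 229.1417367 ]]
```

View pics/w0.png

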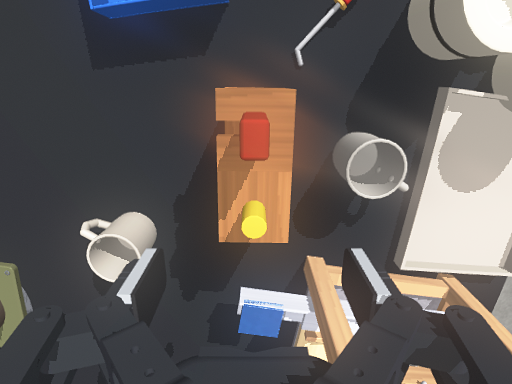

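The wrist view shows the red handle at about (254,138), the yellow head at (254,220), and plate corners near (216,88), (296,88), (290,242) and (219,242). The stand sits a few mm from my estimate, so I'll refit with these corners.

Run:
```python
from h import *
import pickle;P=pickle.load(open("w0.pkl","rb"));im=cv2.imread("pics/w0.png")[...,::-1].copy()
print(blob(im,'red',(220,290,90,170)),blob(im,'yellow',(230,280,190,245)))
C=np.array([[-40,85,160],[40,85,160],[40,-85,160],[-40,-85,160]])/1e3
uv=np.array([[216,88],[296,88],[290,242],[219,242]])
r=least_squares(lambda q:(proj(P,se2(q,C))-uv).ravel(),ST);print(r.x,r.fun.round(1),ST)
q=r.x
hx=np.array([[x,y,z] for z in(166,236) for x in(-12,12) for y in(28,62)])/1e3;print(proj(P,se2(q,hx)).round(0).tolist())
a=np.linspace(0,6.28,24);pc=np.vstack([np.c_[13*np.cos(a),-45+13*np.sin(a),a*0+z] for z in(160,204)])/1e3
u=proj(P,se2(q,pc));print(u.min(0),u.max(0))
```

```text
(array([253.97433962, 136.0045283 ]), 1325, (np.int64(240), np.int64(269), np.int64(112), np.int64(159))) (array([253.66539924, 219.49809886]), 789, (np.int64(241), np.int64(266), np.int64(201), np.int64(238)))
[0.52277823 0.36474207 0.08834208] [-0.6 -0.4  0.4  0.2 -0.7  0.3  1.  -0. ] [0.5201051  0.36242896 0.09735517]
[[244.0, 146.0], [244.0, 112.0], [267.0, 146.0], [268.0, 112.0], [241.0, 162.0], [241.0, 120.0], [271.0, 162.0], [272.0, 120.0]]
[242.02985743 199.11762017] [268.4784725  239.08760258]
```

Run:
```python
from h import *
np.save("q.npy",[[.5220,.3648,.089],RK]); ST=np.load("q.npy")[0]
seat=se2(ST,[[0,.045,.16]])[0]; ax=np.array([-np.cos(ST[2]),-np.sin(ST[2]),0])
p,q=tool(seat,ST[2],0)
arm.move_pose(p+[0,0,.09],q); print("guard",arm.move_linear(p,q,rate=.12,guard=15))
hand.gripper_to(.0,120); s=status.read_state();print(s["opening"],s["grasp_force"],s["time_s"])
print(arm.move_linear(p+[0,0,.01],rate=.06,guard=25))
print(arm.move_linear(p+[0,0,.01]+.08*ax,rate=.12,guard=15))
arm.move_linear(p+[0,0,.13]+.08*ax,rate=.2)
s=status.read_state();print(s["opening"],s["wrist_force"],s["time_s"],s["ee_pos"])
P=viewer.camera_params("wrist");im=viewer.snapshot("wrist");cv2.imwrite("pics/w1.png",im[...,::-1]);sd=viewer.snapshot("side");cv2.imwrite("pics/w1b.png",sd[...,::-1])
cv2.imwrite("pics/w1c.png",np.hstack([cv2.resize(im,(400,300)),cv2.resize(sd[80:380,110:510],(400,300))])[...,::-1])
```

```text
guard False
0.02236768758726808 115.74409246444702 7.0583
False
False
0.022833861409828 [-1.28000876  0.34030504 -2.21792756] 8.9417 [0.43814071 0.4020146  0.30615769]
```

View pics/w1c.png

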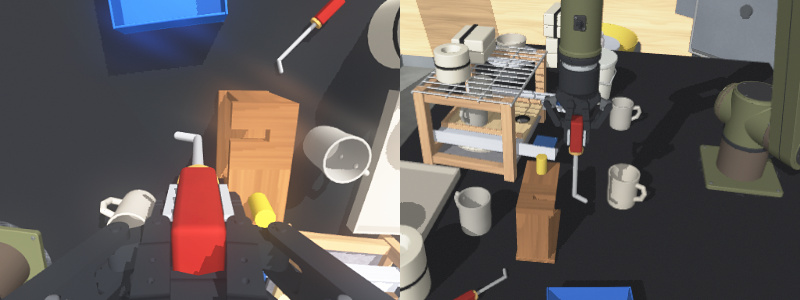

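Run:
```python
from h import *
L=np.radians(36);T=lambda x,z,l=L:tool(tip2o(np.array([x,0,z]),RK[2],l),RK[2],l)
o=np.array([.43,.22,.36]);p,q=tool(o,0,L/2)
arm.move_pose(*T(-.11,.17))
print(arm.move_linear(*T(.027,.122),rate=.12,guard=10))
print(arm.move_linear(*T(.027,.085),rate=.06,guard=8))
s=status.read_state();print(s["wrist_force"],s["time_s"],s["opening"],s["ee_pos"]-T(.027,.085)[0])
P=viewer.camera_params("wrist");im=viewer.snapshot("wrist");sd=viewer.snapshot("side");sc=viewer.snapshot("scene")
cv2.imwrite("pics/w2.png",np.hstack([cv2.resize(im,(400,300)),cv2.resize(sd[110:260,120:320],(400,300),interpolation=cv2.INTER_CUBIC)])[...,::-1])
```

```text
False
True
[ 2.34502716 -1.12789201  2.14431996] 12.275 0.022490308888498355 [ 0.00118295 -0.00026015  0.01840698]
```

View pics/w2.png

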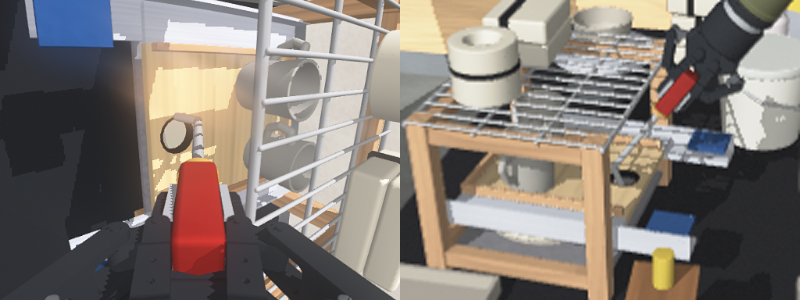

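The toe has touched the board at the hole's far, +y rim (about (190,118) in the left half), with the hole at (177,135). I'll locate the hole with the wrist calibration.

Run:
```python
from h import *
P=viewer.camera_params("wrist");im=viewer.snapshot("wrist")
def rk(w): c,s=np.cos(RK[2]),np.sin(RK[2]);d=w[:2]-RK[:2];return np.array([c*d[0]+s*d[1],-s*d[0]+c*d[1]])
print("hole",rk(onplane(P,(177*1.28,135*1.28),.1)))
for z in(.1,.105):print("toe",rk(onplane(P,(187*1.28,119*1.28),z)))
print("pred toe px",proj(P,se2(RK,[[.027,0,.103]])),"pred hole",proj(P,se2(RK,[[.03,0,.1]])), "lug+y center",proj(P,se2(RK,[[-.075,.1255,.116],[-.105,.098,.116],[-.045,.098,.116]])))
x0,x1,y0,y1=170,310,110,230
cv2.imwrite("pics/w3.png",cv2.resize(im[y0:y1,x0:x1],None,fx=5,fy=5,interpolation=cv2.INTER_CUBIC)[...,::-1])
```

```text
hole [ 0.02917728 -0.00026709]
toe [0.04437446 0.0179216 ]
toe [0.04104904 0.01918781]
pred toe px [[226.25534496 173.57829561]] pred hole [[227.27855467 172.39697582]] lug+y center [[ 96.23778771  15.59138595]
 [ 50.51510731  60.10323961]
 [145.65974121  61.17943511]]
```

View pics/w3.png

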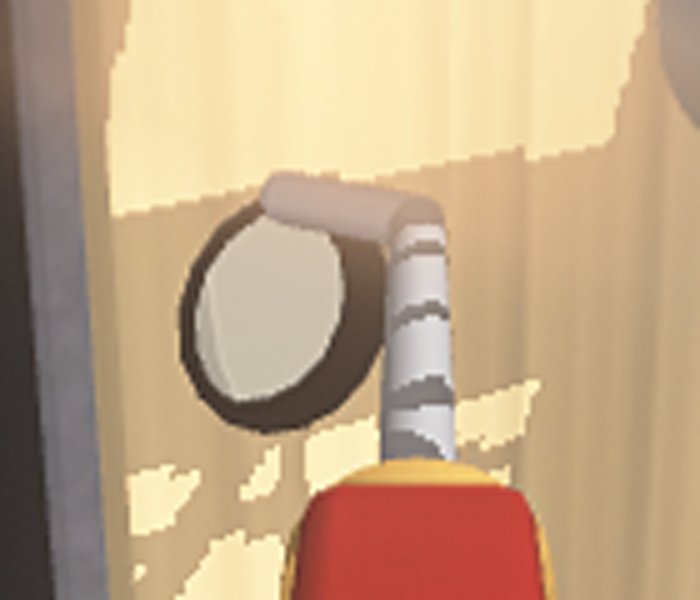

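```bash
cat >> h.py <<'E'
def hookpts(a,dz,c=0):
    "world points tip,bend,collar of the held hook: tilted a about the closing axis, c about the other, slid dz along the tool"
    s=status.read_state();Rt=R.from_quat(s["tcp_rot"]).as_matrix();p=np.array(s["ee_pos"])
    Rh=Rt@np.array([[0,1,0],[1,0,0],[0,0,-1.]])
    M=np.array([TIP,[0,0,-.115],[0,0,.003]])-[0,0,GZ+dz]
    M=R.from_euler('xy',[a,c]).apply(M)
    return p-Rt[:,2]*arm.grip_depth+M@Rh.T
E
python3 - <<'E'
from h import *
P=viewer.camera_params("wrist")
f=lambda v:proj(P,hookpts(*v))
o=lambda c:np.array([170,110])+np.array(c)/5.-.5
obs=np.array([o((280,197)),o((415,222)),o((420,478))]);print(obs)
print("nominal",f([0,0]))
r=least_squares(lambda v:((f(v)-obs)*[[1],[1],[.3]]).ravel(),[0,0,0]);print(r.x,r.fun.round(1))
r=least_squares(lambda v:((f([v[0],0,0])-obs)*[[1],[1],[.3]]).ravel(),[0]);print(r.x,r.fun.round(1)); print(hookpts(r.x[0],0)[0],se2(RK,[[.029,0,.1]]))
E
```

```text
[[225.5 148.9]
 [252.5 153.9]
 [253.5 205.1]]
nominal [[227.75005534 173.62883212]
 [253.1530347  177.7686496 ]
 [253.23548802 238.18632326]]
[0.08966213 0.03085987 0.01242361] [ 1.7  0.4 -1.7 -0.6 -0.5  0.9]
[0.1509457] [ 1.4 -0.5  0.6 -0.2 -0.1  7.6]
[0.64869569 0.02189008 0.10524695] [[ 0.64913349 -0.00294703  0.1       ]]
```

Run:
```python
from h import *
L=np.radians(36)
def T(x,z,y):return tool(tip2o(np.array([x,y,z]),RK[2],L),RK[2],L)
def toe(n):
    P=viewer.camera_params("wrist");viewer.snapshot("wrist")
    d=viewer.regions_of("wrist","hook"); 
    if d:
        v,u=np.nonzero(d[0]["region"]);i=v<190;print(n,d[0]["p"],"top row",v.min(),"left col",u[i].min(),"pred a=.15",proj(P,hookpts(.15,0)[0]),"hole",proj(P,se2(RK,[[.029,0,.1]])))
toe("contact")
arm.move_linear(*T(.027,.120,0),rate=.08); toe("up")
arm.move_linear(*T(.027,.120,-.023),rate=.08); toe("shifted")
print(arm.move_linear(*T(.027,.084,-.023),rate=.06,guard=8)); toe("down")
s=status.read_state();print(s["wrist_force"],s["time_s"],s["opening"],s["ee_pos"]-T(.027,.084,-.023)[0])
```

```text
contact 0.92 top row 144 left col 222 pred a=.15 [[226.72233248 148.49616245]] hole [[226.51682034 172.57673729]]
shifted 0.63 top row 144 left col 221 pred a=.15 [[227.28419042 148.03059422]] hole [[219.2083194  146.18624613]]
False
down 0.6 top row 144 left col 223 pred a=.15 [[227.49128542 148.67568204]] hole [[237.86887303 152.51661272]]
[ 0.06462024  0.29838201 -0.68681768] 14.4333 0.022659146610496738 [ 5.29546217e-04 -9.57609558e-05  6.62598398e-04]
```

The toe went down into the hole with no contact force. Now the pull.

Run:
```python
from h import *
L=np.radians(36)
def T(x,z,y=-.023):return tool(tip2o(np.array([x,y,z]),RK[2],L),RK[2],L)
g=arm.move_linear(*T(-.085,.084),rate=.07,guard=14); s=status.read_state();print(g,s["wrist_force"],s["time_s"])
if not g:
    for x in (-.105,-.126):
        g=arm.move_linear(*T(x,.084),rate=.04,guard=10); s=status.read_state();print(x,g,s["wrist_force"],s["time_s"],s["ee_pos"]-T(x,.084)[0])
        if g:break
P=viewer.camera_params("wrist");im=viewer.snapshot("wrist");sc=viewer.snapshot("scene");sd=viewer.snapshot("side")
print("hole wrist px",proj(P,se2(RK,[[-.098,0,.1]])))
cv2.imwrite("pics/w4.png",np.hstack([cv2.resize(im[60:360,100:500],(400,300)),cv2.resize(sd[110:260,120:320],(400,300),interpolation=cv2.INTER_CUBIC)])[...,::-1])
```

```text
False [ 1.87359363 -1.03887736 -2.47277587] 16.1833
-0.105 False [ 0.62400954 -0.30308412 -2.03087559] 16.8333 [-0.00091467  0.00016538 -0.00045843]
-0.126 True [ 6.18726112  0.47248064 -6.44095524] 17.2 [ 0.0103684  -0.00063506 -0.00020009]
hole wrist px [[252.45462072 150.51017421]]
```

View pics/w4.png

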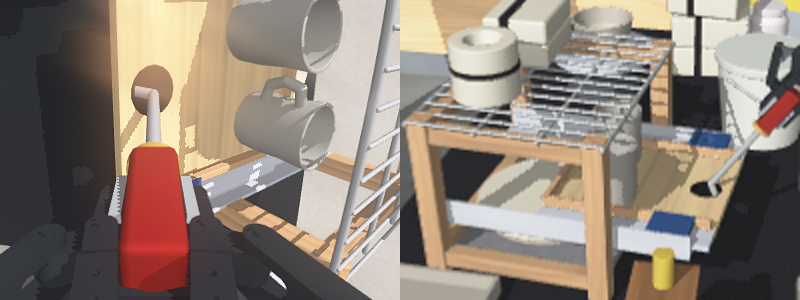

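The tray is at its stop: the hole appears at (252,148) against a predicted (252,150). The toe is in the hole and the mugs are standing. The hook tilted about 0.15 rad in the grip at the first contact, so I'll compensate for that when hanging it back.

Run:
```python
from h import *
L=np.radians(36); a=.145
def T(x,z,y=-.023):return tool(tip2o(np.array([x,y,z]),RK[2],L),RK[2],L)
arm.move_linear(*T(-.102,.084),rate=.06); arm.move_linear(*T(-.102,.19),rate=.15)
s=status.read_state();print(s["wrist_force"],s["time_s"])
def TV(o):  # tool pose with the slipped hook vertical
    Rh=R.from_euler('z',ST[2]).as_matrix()@R.from_euler('x',-a).as_matrix()
    Rt=Rh@np.array([[0,1,0],[1,0,0],[0,0,-1.]])
    return np.array(o)+[0,0,GZ]+Rt[:,2]*arm.grip_depth,R.from_matrix(Rt).as_quat()
seat=se2(ST,[[0,.045,.16]])[0]; ax=np.array([-np.cos(ST[2]),-np.sin(ST[2]),0])
arm.move_pose(*TV(seat+.08*ax+[0,0,.13]))
P=viewer.camera_params("wrist");viewer.snapshot("wrist");d=viewer.regions_of("wrist","hook")
for k in d[:2]:
    v,u=np.nonzero(k["region"]);i=v<190;print(k["p"],v.min(),u[i].min() if i.any() else None)
def px(n):
    P=viewer.camera_params("side");viewer.snapshot("side");q=TV(seat+.08*ax+[0,0,.13])
print("nominal rows",proj(P,hookpts(0,0)),"a",proj(P,hookpts(a,0)));print(status.read_state()["time_s"])
I=viewer.snapshot("side");Ps=viewer.camera_params("side");print("side pred",proj(Ps,hookpts(a,0)))
u=proj(Ps,hookpts(a,0));c=u.mean(0).astype(int);x0,y0=max(c[0]-50,0),max(c[1]-60,0)
k=cv2.resize(I[y0:y0+110,x0:x0+100],None,fx=5,fy=5,interpolation=cv2.INTER_CUBIC)
for t in u:cv2.circle(k,tuple(int(z) for z in (t+.5-[x0,y0])*5),5,(0,255,0),1)
w=cv2.resize(viewer.snapshot("wrist")[100:280,180:320],None,fx=2,fy=2)
out=np.zeros((550,790,3),np.uint8);out[:k.shape[0],:k.shape[1]]=k;out[:360,505:785]=w
cv2.imwrite("pics/w5.png",out[...,::-1])
```

```text
[-0.44523729 -0.50821274 -2.1418614 ] 18.5917
0.94 0 360
0.69 143 221
nominal rows [[227.7999079  174.29838054]
 [253.21702393 178.48969095]
 [253.21553746 239.46998887]] a [[226.99885168 150.02817156]
 [253.19951227 155.38384043]
 [253.20917767 232.01485239]]
20.225
side pred [[293.09493056 278.57137255]
 [282.08652797 272.75342166]
 [284.13675475 227.4056399 ]]
```

The tilt is unchanged (toe row 143), so I'll hang the hook.

Run:
```python
from h import *
a=.152
def TV(o):
    Rh=R.from_euler('z',ST[2]).as_matrix()@R.from_euler('x',-a).as_matrix()
    Rt=Rh@np.array([[0,1,0],[1,0,0],[0,0,-1.]])
    return np.array(o)+[0,0,GZ]+Rt[:,2]*arm.grip_depth,R.from_matrix(Rt).as_quat()
seat=se2(ST,[[0,.045,.16]])[0]; ax=np.array([-np.cos(ST[2]),-np.sin(ST[2]),0])
arm.move_linear(*TV(seat+.08*ax+[0,0,.012]),rate=.15)
g=arm.move_linear(*TV(seat+[0,0,.012]),rate=.08,guard=12)
s=status.read_state();print("slide",g,s["wrist_force"],s["ee_pos"]-TV(seat+[0,0,.012])[0],s["time_s"])
if not g:
    g=arm.move_linear(*TV(seat+[0,0,-.003]),rate=.03,guard=6)
    s=status.read_state();print("down",g,s["wrist_force"],s["ee_pos"]-TV(seat)[0],s["time_s"])
```

```text
slide False [ 0.19736512 -0.51925481 -1.90133557] [-6.04148617e-04 -8.42389363e-05 -8.06429322e-05] 22.4083
down True [-0.77348625 -0.12146925  4.50761023] [-0.00023305  0.00012207  0.00064152] 22.8333
```

Run:
```python
from h import *
import pickle
hand.gripper_to(.085,60); s=status.read_state(); arm.move_linear(np.array(s["ee_pos"])+[0,0,.09],rate=.2)
old=[0.5201051,0.36242896,0.09735517]; _,q=tool([0,0,0],old[2],0)
arm.move_pose(se2(old,[[0,.01,.34]])[0],q)
P=viewer.camera_params("wrist");im=viewer.snapshot("wrist");print(status.read_state()["time_s"])
print(blob(im,'red',(220,290,90,170)),blob(im,'yellow',(230,280,190,245)))
P0=pickle.load(open("w0.pkl","rb"));print(abs(P0["world_to_cam"]-P["world_to_cam"]).max())
# tool pin position, from yellow extents, z .160-.204
b=blob(im,'yellow',(230,280,190,245))[2];obs=np.array([b[0]-.3,b[1]+.3,b[2]-.3,b[3]+.3])
an=np.linspace(0,6.28,36)
def ext(v):
    pc=np.vstack([np.c_[v[0]+.013*np.cos(an),v[1]+.013*np.sin(an),an*0+z] for z in(.16,.204)]);u=proj(P,pc);return np.r_[u.min(0)[0],u.max(0)[0],u.min(0)[1],u.max(0)[1]]
p0=se2(ST,[[0,-.045,.16]])[0];r=least_squares(lambda v:ext(v)-obs,p0[:2],diff_step=1e-3);print("pin",r.x,r.fun,"stand-based",p0)
cv2.imwrite("pics/w6.png",im[...,::-1])
```

```text
24.5333
(array([255.90909091, 135.16949153]), 1298, (np.int64(242), np.int64(270), np.int64(112), np.int64(158))) (array([254.09873418, 219.72531646]), 790, (np.int64(242), np.int64(266), np.int64(201), np.int64(238)))
0.001120489447027334
pin [0.52508272 0.31965749] [-0.98983703  0.98934333 -1.25676343  1.22357852] stand-based [0.52599971 0.3199781  0.16      ]
```

The hook hangs where it started: the red blob is at (255.9,135.2) against (254.0,136.0) before. Now the pin.

```bash
cat >> h.py <<'E'
PZ=.028
def down(xy,z,yaw):  # pin origin at xy,z
    return np.array([xy[0],xy[1],z+PZ-arm.grip_depth]),R.from_matrix(R.from_euler('z',yaw).as_matrix()@np.array([[0,1,0],[1,0,0],[0,0,-1.]])).as_quat()
E
python3 - <<'E'
from h import *
xy=[.5253,.3198]
p,q=down(xy,.16,ST[2]); arm.move_pose(p+[0,0,.07],q)
print(arm.move_linear(p,rate=.12,guard=15)); hand.gripper_to(0,60)
s=status.read_state();print(s["opening"],s["grasp_force"],s["time_s"])
arm.move_linear(p+[0,0,.11],rate=.15)
arm.move_pose(*down([.46,.1],.27,0)); 
lh=se2(RK,[[-.075,-.125,.116]])[0]; arm.move_pose(*down(lh,.25,RK[2]))
P=viewer.camera_params("wrist");im=viewer.snapshot("wrist");cv2.imwrite("pics/w7.png",im[...,::-1])
s=status.read_state();print(s["opening"],s["time_s"],s["ee_pos"])
u=proj(P,lh)[0];print("pred hole",u)
tipw=[lh[0],lh[1],.25-.06]; t=proj(P,tipw)[0]
print("tip pred",t)
x0,y0=int(u[0])-70,int(u[1])-50
k=cv2.resize(im[y0:y0+120,x0:x0+140],None,fx=5,fy=5,interpolation=cv2.INTER_CUBIC)
cv2.circle(k,tuple(int(z) for z in (u+.5-[x0,y0])*5),4,(0,255,0),1);cv2.circle(k,tuple(int(z) for z in (t+.5-[x0,y0])*5),4,(255,0,255),1)
cv2.imwrite("pics/w7c.png",k[...,::-1]);print(x0,y0)
import pickle;pickle.dump(P,open("w7.pkl","wb"))
E
```

```text
False
0.024538635454970776 58.729058504104614 26.3833
0.024253909526951698 29.1667 [ 0.53736288 -0.11923208  0.25928262]
pred hole [253.0972678  176.48647769]
tip pred [253.03618121 205.041777  ]
183 126
```

View pics/w7c.png

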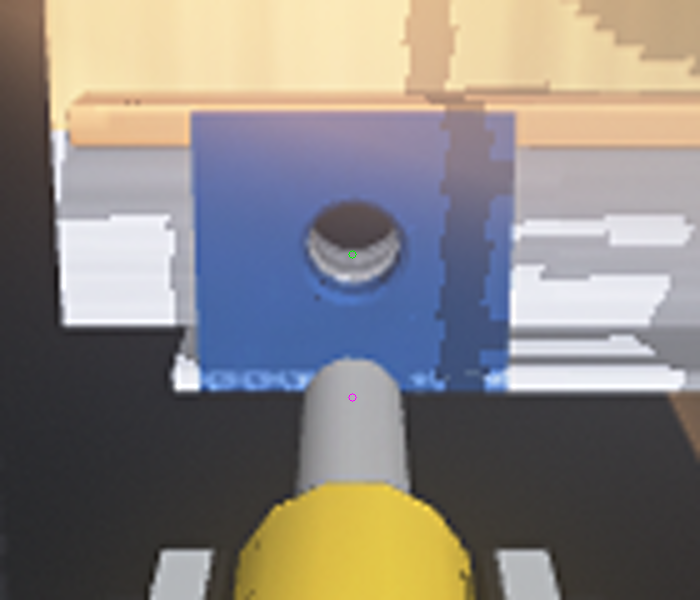

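The last view shows the hole centre at crop (353,249) against a predicted (352,255), about 1 mm to +y. The pin tip is where expected, so I'll correct by that and insert.

Run:
```python
from h import *
lh=se2(RK,[[-.0747,-.1239,.116]])[0]
p,q=down(lh,.18,RK[2]); arm.move_linear(p,q,rate=.1)
T=lambda z:down(lh,z,RK[2])[0]
for z,r,g in((.150,.05,6),(.117,.05,6),(.113,.03,6)):
    h=arm.move_linear(T(z),rate=r,guard=g);s=status.read_state();print(z,h,s["wrist_force"],s["ee_pos"]-T(.116),s["time_s"])
    if h:break
```

```text
0.15 False [-0.33950913 -0.55545195 -0.96630365] [ 1.15600681e-04 -6.59737098e-05  3.39030285e-02] 30.7667
0.117 True [0.31750932 0.21671196 4.7575062 ] [-0.00089905  0.00027144  0.00052863] 31.425
```

Run:
```python
from h import *
hand.gripper_to(.06,60); p=np.array(status.read_state()["ee_pos"]); arm.move_linear(p+[0,0,.10],rate=.15)
arm.move_linear(p+[-.05,.0,.16],rate=.2); arm.wait(.5)
P=viewer.camera_params("wrist");im=viewer.snapshot("wrist")
lh=se2(RK,[[-.0747,-.1239,.116]])[0]; an=np.linspace(0,6.28,36)
u=proj(P,np.vstack([np.c_[lh[0]+.013*np.cos(an),lh[1]+.013*np.sin(an),an*0+z] for z in(.116,.16)]))
c=u.mean(0).astype(int);b=blob(im,'yellow',(max(c[0]-50,0),c[0]+50,c[1]-50,c[1]+50));print("pin pred",u.min(0),u.max(0),"seen",b)
sc=viewer.snapshot("scene");Ps=viewer.camera_params("scene");sd=viewer.snapshot("side")
print("hook",blob(sc,'red',(210,232,70,100)),blob(sd,'red',(235,260,240,285)))
print("mugs",[[int(x) for x in d["box"]] for d in viewer.regions_of("scene","mug_1")],[(round(d["p"],2),[int(x) for x in d["box"]]) for d in viewer.regions_of("scene","tray_mug_a")])
cv2.imwrite("pics/end.png",sc[...,::-1]);s=status.read_state();print(s["time_s"],s["wrist_force"])
```

```text
pin pred [291.59677252 153.02675639] [326.32266351 191.54312896] seen (array([308.71889401, 183.64976959]), 217, (np.int64(298), np.int64(322), np.int64(176), np.int64(190)))
hook (array([219.01351351,  85.82432432]), 148, (np.int64(214), np.int64(224), np.int64(76), np.int64(96))) (array([245.70103093, 262.07474227]), 388, (np.int64(240), np.int64(252), np.int64(245), np.int64(279)))
mugs [[200, 293, 34, 28], [275, 113, 30, 32], [283, 191, 19, 37]] [(0.69, [199, 292, 31, 26]), (0.6, [285, 190, 17, 35]), (0.56, [297, 223, 24, 32])]
33.9667 [ 0.21177701 -0.16339944 -0.68860661]
```

```bash
python3 -c "
from bench import arm
print(arm.finish_job())"
```

```text
the job is handed in; nothing more can be done
None
```

The job is handed in at about 34 s on the robot's clock. By my measurements the tray is out at its stop, the pin is down through the lug, the hook is back in its notch and the mugs are standing; the judge's verdict was not reported.

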